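# Unguard a sealed porcelain canister and hold its stuck lid ajar

## Robot

A 6-joint arm with a two-finger parallel gripper is mounted at the origin on the work surface. World frame = base frame: x ahead of the robot, y to its left, z up, the work surface at z = 0. Lengths are in m, angles in rad, forces in N, time in s.
With the tool pointing down it reaches from about 0.2 to 0.875 m from the base axis. Payload 3.4 kg.
Tool frame: the origin (TCP) lies at the very end of the fingers, on their centre line; the grasp point (between the pads) lies 19 mm behind it; z points along the fingers, y is the direction in which the jaws open and shut (so a half turn about z gives the same grasp; the last joint's range is limited). The gripper opens to 94 mm and grips with 3 to 60 N. Pads are 16 mm wide; open, the fingers measure 119 mm over their backs; the gripper's body (75 mm by 177 mm) begins 78 mm behind the grasp point.
Start: joints at [1.149, 0.276, 1.505, -0, 1.361, -0.121], TCP at [0.17, 0.549, 0.205] pointing down, gripper open.
Joint ranges: [-2.89, 2.89], [-0.75, 2.08], [0.22, 2.7], [-1.18, 4.32], [0.11, 2.71], [-2.7, 2.7]. Speed limits (rad/s): [2.57, 2.57, 3.14, 3.14, 3.14, 3.14].

## Interface

Orientations are given as [roll, pitch, yaw] about the fixed x, y, z axes, in that order (R = Rz(yaw) Ry(pitch) Rx(roll)).
In Python, from rig import * gives the robot as it stands.
- The arm moves only by the tool move_arm, never from a script. Its argument "commands" is a list of rows, each a list of 3 entries, a list of its own where there are three numbers: the closure, from -1 (fully open) to 1 (shut), so that 0 is half open, then the shift along the tool's x, y, z in mm, then the turn, a rotation vector about the tool's x, y, z in rad. A call has 1 to 8 rows; each row is the pose to reach, as a shift and turn from the pose commanded when the call began, along the tool's axes at that moment; what a row does not reach only later rows make up. A row lasts 1/8 s, in which the tool goes at most 62.5 mm and 10.7 degrees, less where a joint would pass 70% of its speed; a pose out of reach is approached as far as the arm can. A call with a gripper value outside its range is refused whole. The fingers move at their own pace and stop on an object; "newtons" is the grip in N (left out, the last holds). Time passes only in rows, so rows that repeat a pose let the fingers close. It gives the time, the measured TCP pose, the force and the opening at its end, in the units of the state.
- observe(): the state, without advancing time (a new reading comes with each control period).
- camera(name): name is "scene" or "side" or "wrist"; returns the picture (480x640x3 uint8, red, green, blue); there is no depth.
- calibration(name): a dict with "fx", "fy", "cx", "cy" (pixels), "k1" (the pictures are not rectified: a ray, as slopes to the right and down, at radius r is drawn at 1 + k1 r^2 times it, then the intrinsics apply), "R" (3x3) and "t" (3): a world point X has camera coordinates R X + t; the wrist camera has in their place "T_tool_cam" (4x4, takes a point from camera to tool coordinates, whose origin is the TCP and whose axes are the flange's). Camera axes: x right, y down, z forward; pixel columns grow to the right and rows downward; lengths in m; the calibration is good to about 2 mm. A picture is of the moment at which its call begins: read the wrist's pose just before it. calibration takes no time and is no camera call.
- hand_in(): hands the job in, once; it reports no verdict.
Trained networks look in the newest picture that a camera, given by its name, has taken for a name from the list of things; names that differ only in an ending like _2 or _b are one class to them, and where a whole thing is asked for, a point or a joint stands for the part that bears it (a point fixed in the world has none). Each returns a list of dicts, best first, with "score" (0 to 1); they miss things now and then, are a little off and sometimes report something else, mostly with a low value. They report only what shows in the picture. A call takes as long as a camera call. They do not tell look-alikes from the thing itself.
- masks_of(camera, thing): "pixels" (480x640 bool, what is visible of it) and "position" ([column, row] in pixels, amid what is visible of it).
The state is a dict: "time": time; "q": joint angles; "joint_vel": joint speeds; "tau": joint torques, N m; "position": TCP position; "tool_rot": TCP orientation; "wrist_force": force on the tool from outside, world axes, zero at the start; "torque": the same for the moment, N m; "gripper_width": finger opening in m.
Only numpy, scipy, OpenCV 4.12 (cv2) and the standard library are available. Lean on these libraries where they do the work, as an engineer would, in place of code of your own. Each camera call takes 0.05 s, during which the arm holds its last target.

## Task

Lift the knob guard off the canister's lid and hang it astride the rail's bar, and let it go there. Then take the lid by its knob, pull it free of its tight seal without yanking it up high, and hold it just above the mouth, level and about a finger's width (20 mm) off the rim, so that the inside can air. Finish while still holding the lid like that, touching nothing but your gripper, and leave the bowl, the jar and the tape measure where they stand.

Things in the scene. Friction and masses are not known exactly. Their poses are not given: they have to be found in the camera images.
- guard_grip (a point): Centre of the orange upright grip block of the loose knob guard (about 140 g). The block is 24 mm along the guard's x, 14 mm along y (pinch it along y) and 44 mm tall; it stands on the guard's flat aluminium crown, whose top face is 22 mm below this point. At the start the guard stands upright on the lid, straddling its knob.
- guard_seat (a point): Middle of the underside of the guard's crown, 26 mm below guard_grip; this point comes to rest on top of the bar. The space below it, between the legs, is 30 mm wide (along y), 46 mm deep, and open along the guard's x. Axes as the guard's.
- guard: The whole guard, an inverted U; origin 72 mm below guard_grip, level with the undersides of its feet. Crown 32 mm along x, 38 mm along y, 4 mm thick; legs 46 mm long with heavy dark steel feet 8 mm thick at their lower ends, reaching out to 41 mm along y.
- rail_mid (a point): Middle of the rail's steel bar, on its centre line, 150 mm above the bench. The bar is horizontal, 16 mm thick, 240 mm long, and runs along this point's x axis; two thin dark posts carry it 112 mm either side of the middle. Hang the guard within about 50 mm of the middle.
- rail: The fixed rail: bar, posts and a wooden base 260 x 100 mm, 12 mm thick; origin under its middle at bench level, axes as at rail_mid.
- lid_knob (a point): Grasp point of the lid's blue upright round knob, 20 mm in diameter, 40 mm tall, at the lid's centre: on its axis, 24 mm above the lid's top face, 16 mm below the knob's top. z up. Hidden under the guard at the start.
- lid: The loose porcelain lid (about 280 g), a white disc 116 mm across, 10 mm thick; origin at the centre of its underside, on the rim when shut, 34 mm below lid_knob. Its plug, 84 mm across, goes 15 mm into the mouth, where sprung rubber nubs catch it: a straight upward pull of 10 to 15 N makes it snap free in the first 5 mm; over 11 mm up only its weight is left. Let go, it drops back.
- rim (a point): Centre of the canister's mouth, level with the rim, 95 mm above the bench. The canister is white porcelain with blue bands, 110 mm across (100 mm inside), fixed in a wooden cradle 150 mm square.
- bowl: Blue bowl, 100 mm across, 45 mm high, loose; origin under its middle. Leave it alone.
- jar: Small white lidded jar, 72 mm across, 85 mm high, loose; origin under its middle. Leave it alone.
- tape: Grey tape measure case, 62 x 36 mm, 58 mm high, loose; origin under its middle. Leave it alone.
Mind the look-alikes: they are no part of the job. Leave any orange or pink look-alike of the lid alone.

How it is judged:
By the outcome, as a careful person would: the job done as asked, in the order asked, and still so for the second after the job is handed in, while the arm keeps its last pose, push and grip.
It also fails if it takes over 45 s, if anything falls off the work surface, if the arm or the gripper's body presses on something with over 40 N, if the wrist force passes 120 N, or if a joint passes its speed limit or range.

## Working session

There is one attempt and no reset: what is moved stays moved. The work goes in short steps, Python scripts to look and compute and a tool call to move; the robot and the scene stay as the last step left them, time stands still between calls to the robot, and variables do not carry over. Pictures are saved under pics/ and viewed, and the job is handed in when it is done.

Besides the shell and the picture viewer there is one more tool, called after "Emit:" as a command line: name --argument value ..., lists and objects as JSON in quotes. move_arm: Moves the arm, as the interface text tells. Its arguments: {"type":"object","properties":{"commands":{"type":"array","items":{"type":"array"}},"newtons":{"type":"number"}},"required":["commands"]}

```bash
mkdir -p pics; ls; python3 - <<'E'
from rig import *
import cv2
s=observe();print(s)
for n in ("scene","side","wrist"):
    im=camera(n);cv2.imwrite(f"pics/{n}0.png",im[:,:,::-1])
    c=calibration(n);print(n,c)
E
```

```text
pics
{'time': 0.0, 'q': array([ 1.14900879e+00,  2.76585138e-01,  1.50608879e+00, -7.47916892e-06,
        1.36065711e+00, -1.21010601e-01]), 'joint_vel': array([ 0.00057858,  0.00076445,  0.00130905, -0.00146013,  0.00138645,
       -0.00187011]), 'tau': array([ 4.42886278e-05, -4.04599535e+01, -2.37224060e+01,  6.98305573e-02,
        3.46213777e-02, -1.37318711e-04]), 'position': array([0.17014331, 0.54868896, 0.20462801]), 'tool_rot': array([-3.13986609e+00, -2.02592070e-04,  2.84081711e+00]), 'wrist_force': array([ 0.17060337, -0.22734297, -0.08910364]), 'torque': array([0.01799829, 0.00077475, 0.01552588]), 'gripper_width': 0.09422752542414808}
scene {'fx': 467.7027323287177, 'fy': 467.7027323287177, 'cx': 317.06300620011183, 'cy': 245.12887702861028, 'k1': -0.06343127887961493, 'R': array([[ 0.71726175,  0.69664725,  0.01477135],
       [ 0.5609071 , -0.56466789, -0.60542001],
       [-0.41342328,  0.44252997, -0.79576907]]), 't': array([-0.43803655, -0.26488888,  1.39091027])}
side {'fx': 447.72773267543454, 'fy': 447.72773267543454, 'cx': 323.2749056051254, 'cy': 231.59051048745312, 'k1': -0.024719279694865242, 'R': array([[ 0.91787597, -0.39677684, -0.00847616],
       [-0.28126375, -0.63529138, -0.71923263],
       [ 0.27999002,  0.66255038, -0.69471763]]), 't': array([-0.52313188,  0.26215882,  1.0071596 ])}
wrist {'fx': 365.21371199691015, 'fy': 365.21371199691015, 'cx': 314.3310609125245, 'cy': 236.85000112076585, 'k1': -0.003587770837664463, 'T_tool_cam': array([[ 5.63023909e-04, -9.61578861e-01, -2.74528282e-01,
         7.88309344e-02],
       [ 9.99999237e-01,  2.39429416e-04,  1.21223654e-03,
        -7.48356203e-05],
       [-1.09993088e-03, -2.74528755e-01,  9.61578262e-01,
        -1.80459616e-01],
       [ 0.00000000e+00,  0.00000000e+00,  0.00000000e+00,
         1.00000000e+00]])}
```

View pics/scene0.png

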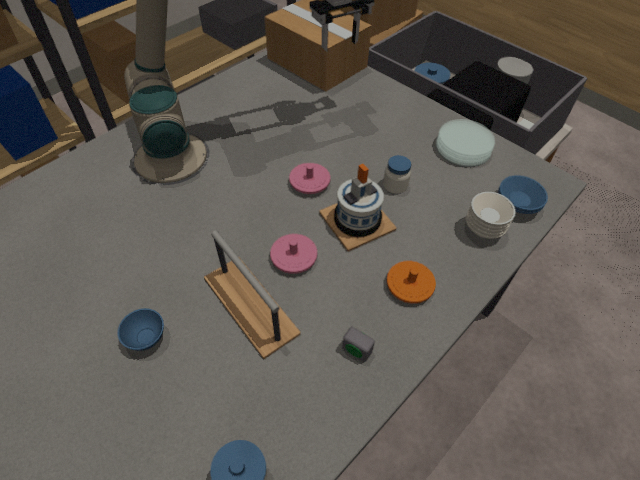

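View pics/side0.png

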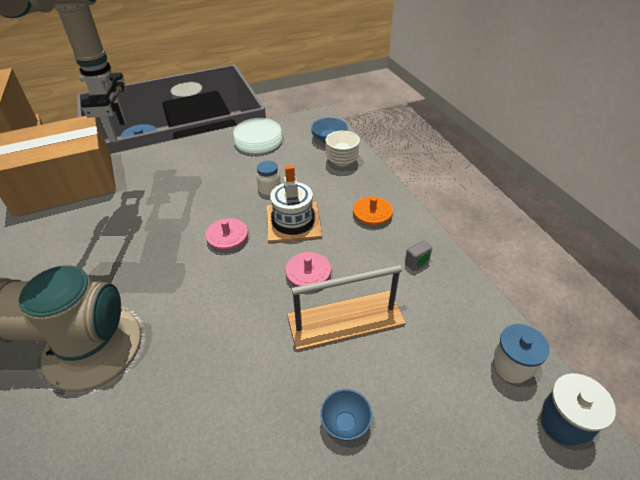

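View pics/wrist0.png

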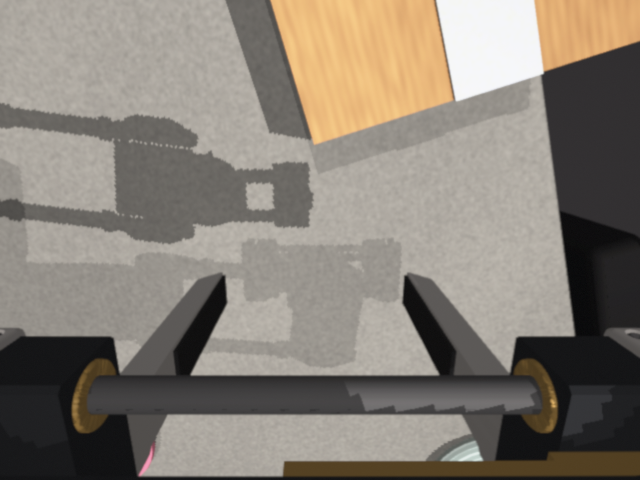

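The scene picture shows the guard's orange grip at (363,172) on the canister (358,208), and the rail at (245,290). The side picture has the grip at (290,174) and the rail at (347,300). Other orange or pink candidates are lids without a guard, at scene (411,282), (310,179) and (293,255). I'll triangulate next.

```bash
cat > h.py <<'E'
import numpy as np, cv2
from scipy.optimize import least_squares
from scipy.spatial.transform import Rotation as Rot
from rig import *
def KD(c): return np.array([[c['fx'],0,c['cx']],[0,c['fy'],c['cy']],[0,0,1]]),np.array([c['k1'],0,0,0,0])
def Rt(n,st=None):
    c=calibration(n)
    if 'R' in c: return np.array(c['R']),np.array(c['t'])
    st=st or observe()
    T=np.eye(4);T[:3,:3]=Rot.from_euler('xyz',st['tool_rot']).as_matrix();T[:3,3]=st['position']
    W=np.linalg.inv(T@c['T_tool_cam']);return W[:3,:3],W[:3,3]
def proj(n,X,st=None):
    K,D=KD(calibration(n));R,t=Rt(n,st)
    return cv2.projectPoints(np.atleast_2d(np.float64(X)),cv2.Rodrigues(R)[0],t,K,D)[0][:,0]
def ray(n,p,st=None):
    K,D=KD(calibration(n));R,t=Rt(n,st)
    u=cv2.undistortPoints(np.float64([[p]]),K,D)[0,0]
    return -R.T@t, R.T@np.array([u[0],u[1],1])
def atz(n,p,z,st=None):
    o,d=ray(n,p,st);return o+d*(z-o[2])/d[2]
def tri(obs):
    A=np.zeros((3,3));b=np.zeros(3);L=[]
    for n,p,*s in obs:
        o,d=ray(n,p,*s);d/=np.linalg.norm(d);P=np.eye(3)-np.outer(d,d);A+=P;b+=P@o;L.append((o,P))
    X=np.linalg.solve(A,b);return X,[np.linalg.norm(P@(X-o)) for o,P in L]
E
python3 - <<'E'
from h import *
for th in ["guard_grip","guard","rail","rail_mid","rim","bowl","jar","tape","lid"]:
    for n in ("scene","side"):
        try: r=masks_of(n,th)
        except Exception as e: print(th,n,e); continue
        for d in r[:4]: 
            ys,xs=np.nonzero(d['pixels']); print(th,n,round(d['score'],2),np.round(d['position'],1),len(xs),xs.min(),xs.max(),ys.min(),ys.max())
            if d is r[0]: np.save(f"m_{n}_{th}.npy",d['pixels'])
for n,(x,y) in {"scene":(360,200),"side":(290,200)}.items():
    im=cv2.imread(f"pics/{n}0.png");c=im[y-60:y+60,x-70:x+70];cv2.imwrite(f"pics/{n}0c.png",cv2.resize(c,None,fx=5,fy=5,interpolation=cv2.INTER_CUBIC))
print(observe()['time'])
E
```

```text
guard_grip scene 0.73 [359.1 186.5] 621 344 376 164 204
guard_grip side 0.7 [289.  185.4] 449 284 299 165 204
guard scene 0.95 [359.3 184. ] 580 344 376 164 203
guard side 0.91 [291.4 185.8] 461 283 298 165 204
rail scene 0.61 [251.  303.4] 4591 206 299 232 356
rail side 0.98 [346.5 317.6] 5265 288 405 266 350
rail side 0.7 [284.1 197.9] 683 271 312 183 210
rail_mid scene 0.84 [249.4 302.1] 4704 205 300 232 357
rail_mid side 0.71 [346.4 315.1] 5235 288 404 266 350
rim scene 0.58 [355.2 227.2] 2024 321 394 203 250
rim side 0.84 [295.5 225.2] 1704 267 320 201 242
bowl scene 0.76 [142. 331.] 1503 117 163 308 350
bowl scene 0.42 [250.6 305.1] 4787 205 299 231 357
bowl side 0.78 [346.5 411.6] 2087 320 372 389 440
jar scene 0.71 [396.3 172. ] 922 383 411 155 193
jar side 0.78 [269.6 176.5] 625 257 280 159 193
tape scene 0.59 [357.7 342.6] 762 342 373 327 361
tape side 0.97 [416.7 256.1] 561 405 432 241 269
tape side 0.44 [267.8 176.7] 627 257 280 161 193
lid scene 0.91 [409.5 280.8] 1542 386 434 261 302
lid scene 0.79 [311.6 179.2] 979 290 330 164 193
lid scene 0.76 [365.9 200.8] 841 338 382 180 214
lid scene 0.58 [290.5 251.5] 1465 270 317 235 273
lid side 0.96 [284.6 195.8] 695 271 312 183 210
lid side 0.83 [374.6 210. ] 899 353 392 197 224
lid side 0.78 [307.9 267.2] 1199 286 329 253 285
lid side 0.73 [225.  234.7] 1051 206 247 218 249
1.05
```

```bash
python3 - <<'E'
import cv2,numpy as np
a=cv2.imread("pics/scene0c.png");b=cv2.imread("pics/side0c.png")
cv2.imwrite("pics/crops0.png",np.vstack([a,b])[:, :][::2,::2])
for n,(x0,x1,y0,y1) in {"scene":(190,310,220,360),"side":(270,420,250,360)}.items():
    im=cv2.imread(f"pics/{n}0.png")[y0:y1,x0:x1];cv2.imwrite(f"pics/{n}rail.png",cv2.resize(im,None,fx=4,fy=4,interpolation=cv2.INTER_CUBIC))
E
```

```text
(no output)
```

View pics/scene0c.png

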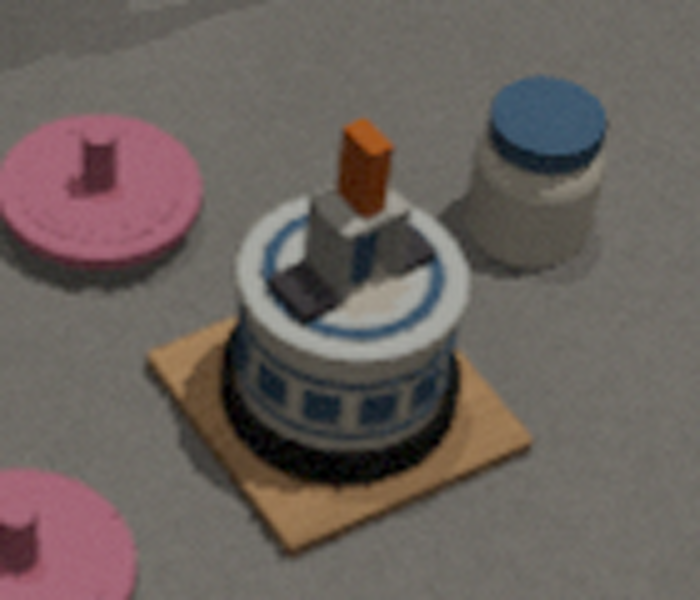

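View pics/side0c.png

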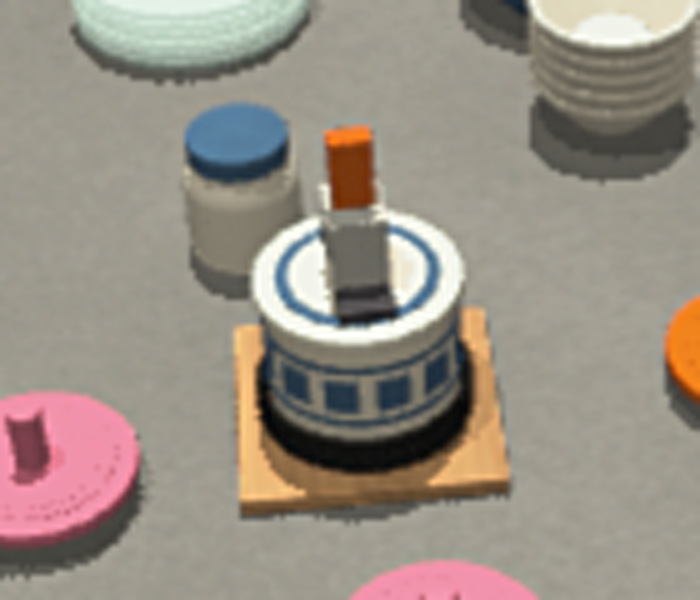

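View pics/scenerail.png

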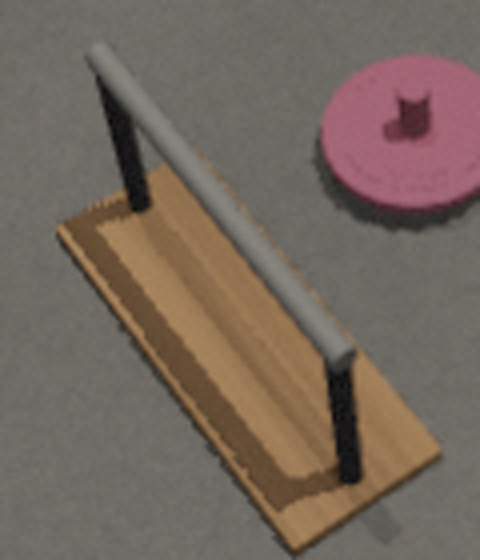

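View pics/siderail.png

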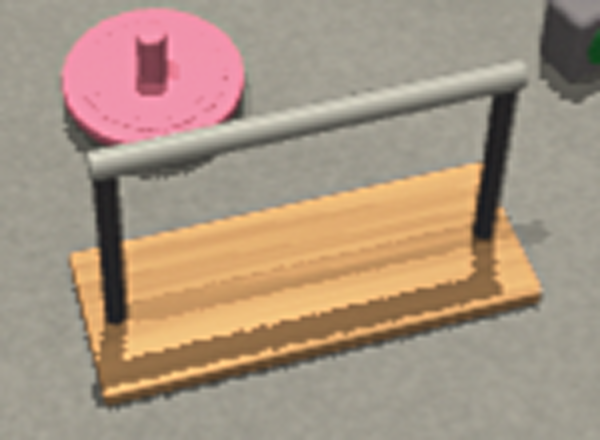

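```bash
cat > fit.py <<'E'
from h import *
def cp(o,p,s): return [(o[0]+ (x+.5)/s-.5, o[1]+(y+.5)/s-.5) for x,y in p]
# rail bar ends (4x crops)
sr=cp((190,220),[(97,52),(342,350)],4); dr=cp((270,250),[(97,163),(518,75)],4)
for z in (0.15,):
  a=np.array([atz('scene',p,z) for p in sr]);b=np.array([atz('side',p,z) for p in dr])
  print('bar z plane',a.round(4).tolist(),b.round(4).tolist())
for i in range(2): print('tri',*[tri([('scene',sr[i]),('side',dr[i])])])
# base corners at z=.012 top
sb=cp((190,220),[(165,168),(441,452),(297,550),(60,230)],4)
db=cp((270,250),[(72,253),(483,165),(541,295),(103,395)],4)
print('base',np.array([atz('scene',p,.012) for p in sb]).round(4).tolist(),np.array([atz('side',p,.006) for p in db]).round(4).tolist())
# lid ellipse: outline extremes crop scene & side
fs=cp((290,140),[(310,290),(415,257)],5)
print('feet scene',[atz('scene',p,.11).round(4) for p in fs])
# orange block
bx=[]
for n,o in (('scene',(345,155,380,190)),('side',(280,160,305,190))):
    im=cv2.imread(f'pics/{n}0.png'); x0,y0,x1,y1=o
    hsv=cv2.cvtColor(im[y0:y1,x0:x1],cv2.COLOR_BGR2HSV)
    m=((hsv[...,0]<18)&(hsv[...,1]>170)); ys,xs=np.nonzero(m); c=(xs.mean()+x0,ys.mean()+y0); print(n,m.sum(),c); bx.append((n,c))
print('grip',tri(bx))
print([atz(n,c,.177) for n,c in bx])
# lid silhouette white disc: extremes left/right of lid top
for n,o,L,R in (('scene',(290,140),(237,265),(470,275)),('side',(220,140),(250,272),(466,265))):
    l,r=cp(o,[L,R],5); print('lid ctr',atz(n,((l[0]+r[0])/2,(l[1]+r[1])/2),.102), np.linalg.norm(atz(n,l,.102)-atz(n,r,.102)))
for n in('scene','side'):
    for th,z in(('bowl',.02),('jar',.04),('tape',.03)):
        ys,xs=np.nonzero(np.load(f'm_{n}_{th}.npy'));print(th,n,atz(n,(xs.mean(),ys.mean()),z).round(3))
E
python3 fit.py
```

```text
bar z plane [[0.4355, -0.1486, 0.15], [0.6687, -0.1809, 0.15]] [[0.4419, -0.1452, 0.15], [0.6727, -0.1807, 0.15]]
tri (array([ 0.44040684, -0.15096112,  0.15691303]), [np.float64(0.0003595611102971401), np.float64(0.00035956111029707485)])
tri (array([ 0.67064973, -0.18268022,  0.15362879]), [np.float64(0.0005682044290288597), np.float64(0.0005682044290288582)])
base [[0.4341, -0.1226, 0.012], [0.6917, -0.1383, 0.012], [0.6782, -0.2333, 0.012], [0.4246, -0.1963, 0.012]] [[0.4377, -0.0924, 0.006], [0.6939, -0.1328, 0.006], [0.6774, -0.2303, 0.006], [0.4204, -0.1895, 0.006]]
feet scene [array([0.5578, 0.1742, 0.11  ]), array([0.58  , 0.2282, 0.11  ])]
scene 143 (np.float64(362.3356643356643), np.float64(173.06993006993008))
side 120 (np.float64(289.5083333333333), np.float64(172.85833333333332))
grip (array([0.56240901, 0.20002303, 0.1803028 ]), [np.float64(0.0011975706826742678), np.float64(0.001197570682674186)])
[array([0.56123736, 0.20133895, 0.177     ]), array([0.56379678, 0.2061737 , 0.177     ])]
lid ctr [0.55958108 0.20587386 0.102     ] 0.11678542617215332
lid ctr [0.56639718 0.21284657 0.102     ] 0.11922632117377173
bowl scene [ 0.439 -0.384  0.02 ]
jar scene [0.548 0.384 0.04 ]
tape scene [ 0.805 -0.076  0.03 ]
bowl side [ 0.456 -0.375  0.02 ]
jar side [0.553 0.397 0.04 ]
tape side [ 0.807 -0.074  0.03 ]
```

```bash
cat >> h.py <<'E'
def goto(P,yaw=None,pitchroll=(np.pi,0)):
    """shift/turn in tool axes from current pose to P,yaw (tool down)"""
    s=observe();R=Rot.from_euler('xyz',s['tool_rot'])
    d=R.inv().apply(np.array(P)-s['position'])*1000
    yaw=s['tool_rot'][2] if yaw is None else yaw
    T=Rot.from_euler('xyz',[np.pi,0,yaw]); w=(R.inv()*T).as_rotvec()
    print('pos',s['position'].round(4),'rot',s['tool_rot'].round(4),'shift',d.round(1),'turn',w.round(4),'n',np.linalg.norm(d)/62.5)
E
python3 -c "
from h import *
goto((.56,.202,.29),2.76)"
```

```text
pos [0.1704 0.5492 0.2055] rot [3.1415 0.     2.8408] shift [-475.  -216.2  -84.5] turn [0.0001 0.     0.0808] n 8.458661764380796
```

Emit:
move_arm --commands '[[-1, [-30, -14, -45], [0, 0, 0]], [-1, [-90, -41, -84], [0, 0, 0.08]], [-1, [-150, -68, -84], [0, 0, 0.08]], [-1, [-206, -94, -84], [0, 0, 0.08]], [-1, [-262, -119, -84], [0, 0, 0.08]], [-1, [-318, -145, -84], [0, 0, 0.08]], [-1, [-374, -170, -84], [0, 0, 0.08]], [-1, [-430, -196, -84], [0, 0, 0.08]]]'

```text
time: 2.05
position: [0.5162, 0.2405, 0.2897]
tool_rot: [3.141, 0.0, 2.761]
wrist_force: [0.0, 1.0, -0.7]
gripper_width: 0.0941
```

Emit:
move_arm --commands '[[-1, [-47, -16, 0], [0, 0, 0]], [-1, [-47, -16, 0], [0, 0, 0]], [-1, [-47, -16, 0], [0, 0, 0]]]'

```text
time: 2.42
position: [0.552, 0.2099, 0.2893]
tool_rot: [3.141, -0.001, 2.76]
wrist_force: [0.1, -0.3, -0.0]
gripper_width: 0.0942
```

```bash
python3 - <<'E'
from h import *
s=observe();print(s['position'],s['tool_rot'],s['time'],s['q'].round(3))
im=camera('wrist');cv2.imwrite('pics/w1.png',im[:,:,::-1])
print(proj('wrist',[[.5625,.202,.199],[.5625,.202,.155],[.5625,.205,.105]],s))
E
```

```text
[0.55199896 0.20986563 0.28927049] [ 3.14145644e+00 -1.31759541e-03  2.76042669e+00] 2.425 [ 2.450e-01  2.670e-01  1.313e+00  1.000e-03  1.562e+00 -9.450e-01]
[[309.49862842 254.51535566]
 [310.05692265 238.84233139]
 [313.24415108 224.26384507]]
```

View pics/w1.png

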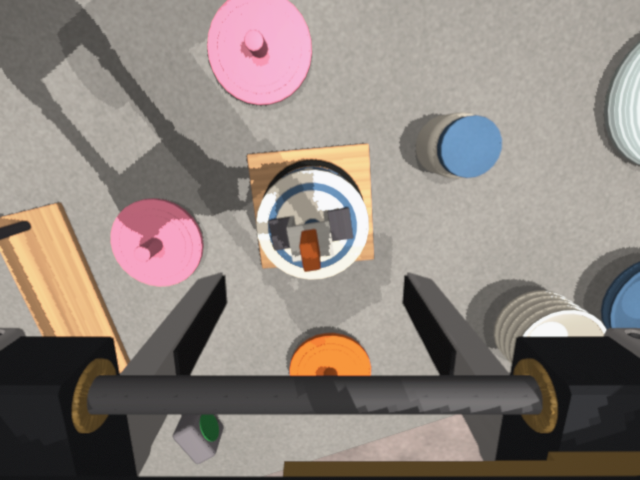

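```bash
python3 - <<'E'
from h import *
im=cv2.imread('pics/w1.png')[160:285,250:375];cv2.imwrite('pics/w1c.png',cv2.resize(im,None,fx=6,fy=6,interpolation=cv2.INTER_CUBIC)[:600,:750])
cv2.imwrite('pics/w1c.png',cv2.resize(im,(600,600),interpolation=cv2.INTER_CUBIC))
E
```

```text
(no output)
```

View pics/w1c.png

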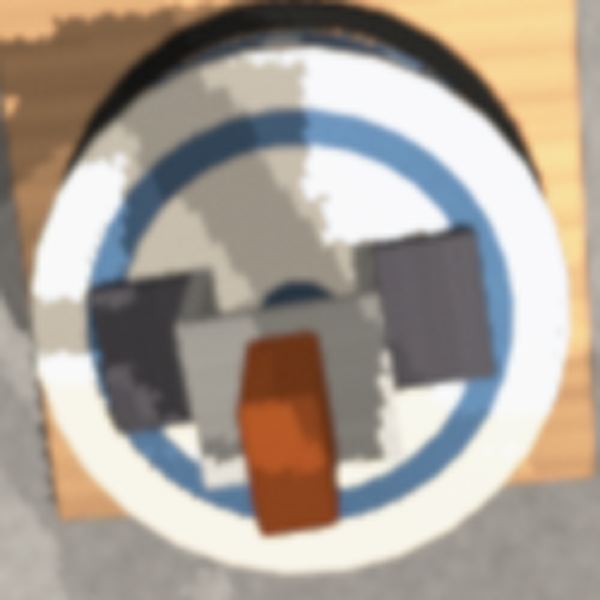

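```bash
python3 - <<'E'
from h import *
s=observe()
sc=4.8
P=np.array([(92,290),(120,432),(472,228),(497,375),(178,322),(380,290),(205,488),(240,405),(325,396),(262,533),(338,520)],float)
pix=(P+.5)/sc-.5+np.array([250,160])
# model in guard frame, image up = +x, image right = tool +y
M=np.array([(16,-41,8),(-16,-41,8),(16,41,8),(-16,41,8),(16,-19,50),(16,19,50),(-16,-19,50),(12,-7,94),(12,7,94),(-12,-7,94),(-12,7,94)])/1000.
def world(p):
    # guard 'x' along yaw p[2]; y such that image right = tool y (mirror ok by symmetry: use x=(c,s), y=(s,-c))
    c,sn=np.cos(p[2]),np.sin(p[2])
    return np.c_[p[0]+c*M[:,0]+sn*M[:,1], p[1]+sn*M[:,0]-c*M[:,1], .105+p[3]+M[:,2]]
f=lambda p:(proj('wrist',world(p),s)-pix).ravel()
for fr in (0,1):
    g=(lambda q:f([*q,0])) if not fr else f
    r=least_squares(g,[.56,.2,2.7]+[0]*fr);print(r.x.round(4),np.abs(r.fun).max(),r.fun.reshape(-1,2).round(1).tolist())
# lid outline
Q=np.array([(32,300),(568,290),(300,572),(300,45),(120,490),(490,500)])
q=(Q+.5)/sc-.5+np.array([250,160])
h=lambda p:np.array([np.hypot(*(atz('wrist',a,.105,s)[:2]-p))-.058 for a in q])
r=least_squares(h,[.56,.2]);print(r.x,r.fun*1000)
E
```

```text
[0.564  0.2023 2.9209] 1.4513814871214947 [[-0.7, -0.2], [-0.6, 0.2], [1.2, -0.0], [0.1, -0.1], [-0.0, 0.1], [0.1, 0.2], [0.6, -0.9], [-0.9, -0.6], [-0.7, -1.5], [-0.3, 1.3], [1.3, 1.4]]
[ 0.5654  0.2017  2.9207 -0.0051] 1.4241331041797025 [[-0.1, 0.1], [-0.1, 0.1], [0.6, 0.5], [-0.5, -0.0], [0.3, 0.4], [-0.2, 0.6], [0.8, -1.2], [-0.7, -0.6], [-0.9, -1.4], [-0.2, 0.8], [1.1, 0.9]]
[0.56375539 0.20451577] [ 0.29716263 -1.17754511  0.59660372 -0.1069425  -1.61843381  0.43926121]
```

```bash
python3 -c "
from h import *
goto((.564,.202,.162),2.92)"
```

```text
pos [0.5517 0.2104 0.2895] rot [ 3.1412e+00 -9.0000e-04  2.7615e+00] shift [-14.7  -3.2 127.5] turn [ 0.0004 -0.0009 -0.1585] n 2.054214172328751
```

Emit:
move_arm --commands '[[-1, [-15, -3, 30], [0, 0, -0.158]], [-1, [-15, -3, 80], [0, 0, -0.158]], [-1, [-15, -3, 115], [0, 0, -0.158]], [-1, [-15, -3, 127], [0, 0, -0.158]], [-1, [-15, -3, 127], [0, 0, -0.158]]]'

```text
time: 3.1
position: [0.5648, 0.2022, 0.1628]
tool_rot: [3.141, -0.0, 2.92]
wrist_force: [-0.1, 0.6, 0.1]
gripper_width: 0.0935
```

```bash
python3 - <<'E'
from h import *
goto((.564,.202,.162),2.92)
im=camera('wrist');cv2.imwrite('pics/w2.png',im[:,:,::-1])
E
```

```text
pos [0.5648 0.2022 0.1628] rot [ 3.1414e+00 -2.0000e-04  2.9202e+00] shift [ 0.8 -0.4  0.8] turn [ 0.0002 -0.0002  0.0002] n 0.01813896620335898
```

View pics/w2.png

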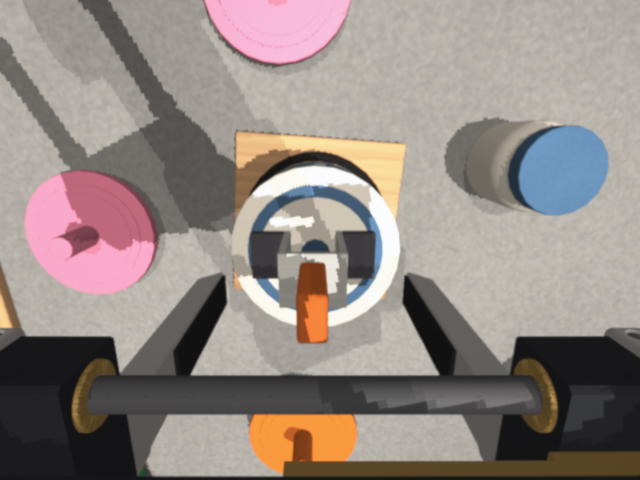

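Emit:
move_arm --commands '[[1, [0, 0, 0], [0, 0, 0]], [1, [0, 0, 0], [0, 0, 0]], [1, [0, 0, 0], [0, 0, 0]], [1, [0, 0, 0], [0, 0, 0]], [1, [0, 0, 0], [0, 0, 0]], [1, [0, 0, 0], [0, 0, 0]]]' --newtons 25

```text
time: 3.9
position: [0.5653, 0.2012, 0.1624]
tool_rot: [3.142, -0.0, 2.919]
wrist_force: [0.4, -0.8, -1.4]
gripper_width: 0.0375
```

Emit:
move_arm --commands '[[1, [0, 0, 0], [0, 0, 0]], [1, [0, 0, 0], [0, 0, 0]], [1, [0, 0, 0], [0, 0, 0]], [1, [0, 0, 0], [0, 0, 0]], [1, [0, 0, 0], [0, 0, 0]]]' --newtons 25

```text
time: 4.53
position: [0.5653, 0.2012, 0.1624]
tool_rot: [-3.141, -0.0, 2.919]
wrist_force: [0.7, -0.7, -1.2]
gripper_width: 0.0139
```

Emit:
move_arm --commands '[[1, [0, 0, -15], [0, 0, 0]], [1, [0, 0, -40], [0, 0, 0]], [1, [0, 0, -70], [0, 0, 0]], [1, [0, 0, -93], [0, 0, 0]], [1, [0, 0, -93], [0, 0, 0]]]'

```text
time: 5.15
position: [0.5667, 0.2016, 0.2582]
tool_rot: [3.139, 0.005, 2.919]
wrist_force: [-0.6, 0.0, -2.6]
gripper_width: 0.0141
```

```bash
python3 - <<'E'
from h import *
s=observe();print(s['wrist_force'],s['gripper_width'],s['time'])
goto((.555,-.164,.26),2.995)
for n in('wrist','side'):
  im=camera(n);cv2.imwrite(f'pics/{n}3.png',im[:,:,::-1])
E
```

```text
[-0.5637815   0.03706127 -2.55660421] 0.014124257717808272 5.15
pos [0.5667 0.2016 0.2582] rot [3.1391 0.0048 2.9188] shift [ -69.4 -359.2   -2.3] turn [ 0.0023  0.0049 -0.0762] n 5.853355806007053
```

View pics/wrist3.png

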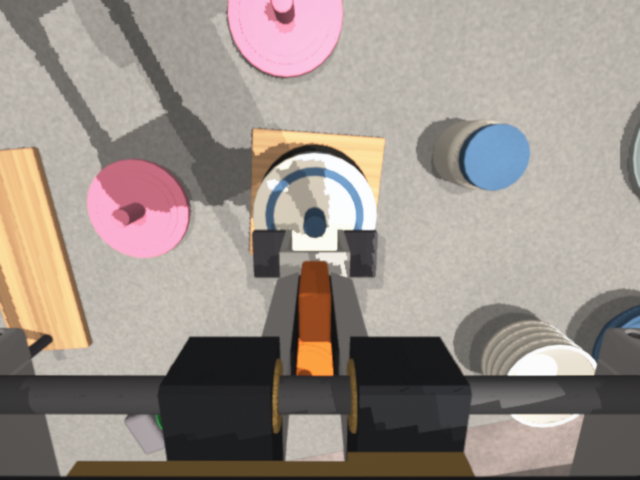

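View pics/side3.png

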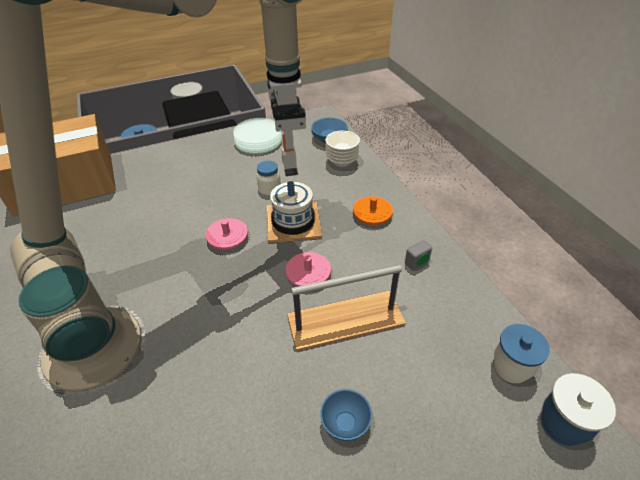

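Emit:
move_arm --commands '[[1, [-6, -30, -2], [0, 0, -0.076]], [1, [-16, -85, -2], [0, 0, -0.076]], [1, [-27, -140, -2], [0, 0, -0.076]], [1, [-38, -195, -2], [0, 0, -0.076]], [1, [-48, -250, -2], [0, 0, -0.076]], [1, [-59, -305, -2], [0, 0, -0.076]], [1, [-66, -340, -2], [0, 0, -0.076]], [1, [-69, -359, -2], [0, 0, -0.076]]]'

```text
time: 6.25
position: [0.5525, -0.1656, 0.2559]
tool_rot: [3.141, -0.003, 2.993]
wrist_force: [-0.4, 1.8, -2.1]
gripper_width: 0.0139
```

```bash
python3 - <<'E'
from h import *
goto((.555,-.164,.26),2.995)
s=observe();im=camera('wrist');cv2.imwrite('pics/w4.png',im[:,:,::-1]);np.save('s4.npy',s,allow_pickle=True)
print(proj('wrist',[[.4387,-.147,.158],[.6707,-.181,.158],[.555,-.164,.158]],s))
im=camera('side');cv2.imwrite('pics/side4.png',cv2.resize(im[150:390,240:460,::-1],None,fx=2.5,fy=2.5))
E
```

```text
pos [ 0.5525 -0.1656  0.2559] rot [ 3.1407e+00 -2.7000e-03  2.9928e+00] shift [-2.3  2.  -4.1] turn [ 0.0009 -0.0027 -0.0022] n 0.08099230495533125
[[316.33764061  79.4326229 ]
 [316.67317638 366.51957095]
 [316.58024649 239.11389792]]
```

View pics/w4.png

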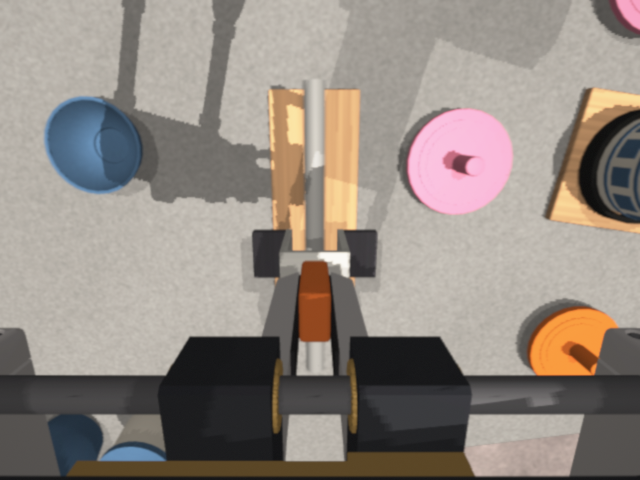

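View pics/side4.png

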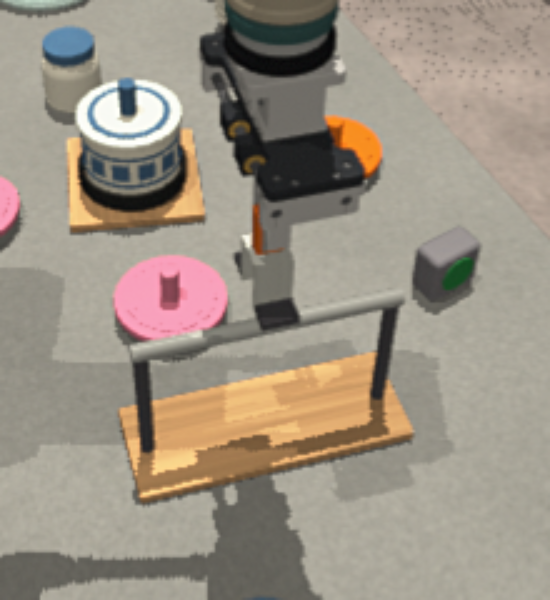

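Emit:
move_arm --commands '[[1, [0, 0, 20], [0, 0.0, 0]], [1, [0, 0, 45], [0, 0, 0]], [1, [0, 0, 65], [0, 0, 0]], [1, [0, 0, 78], [0, 0, 0]], [1, [0, 0, 78], [0, 0, 0]]]'

```text
time: 6.98
position: [0.5528, -0.1627, 0.1785]
tool_rot: [3.14, -0.002, 2.996]
wrist_force: [0.1, 0.0, -0.9]
gripper_width: 0.0141
```

```bash
python3 - <<'E'
from h import *
goto((.555,-.164,.1694),2.995)
for n in('side','scene'):
  im=camera(n)[:,:,::-1]; im=im[220:360,270:430] if n=='side' else im[200:340,180:320]
  cv2.imwrite(f'pics/{n}5.png',cv2.resize(im,None,fx=4,fy=4,interpolation=cv2.INTER_CUBIC))
E
```

```text
pos [ 0.5528 -0.1627  0.1785] rot [ 3.1404e+00 -2.1000e-03  2.9959e+00] shift [-2.4 -1.   9.1] turn [ 0.0011 -0.0021  0.0009] n 0.1519279286330704
```

View pics/side5.png

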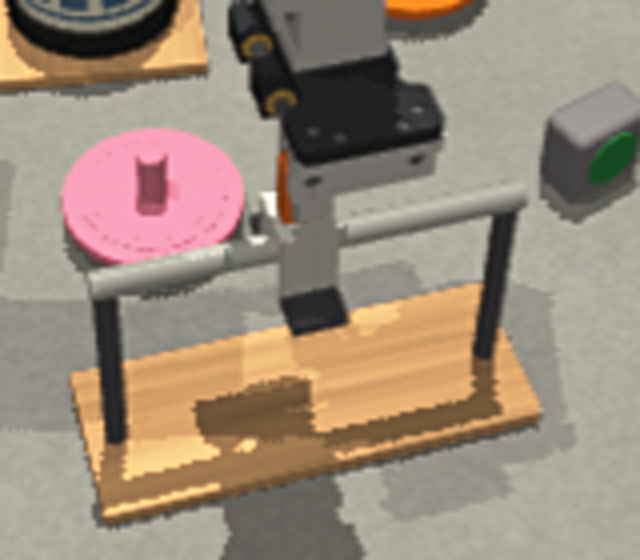

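View pics/scene5.png

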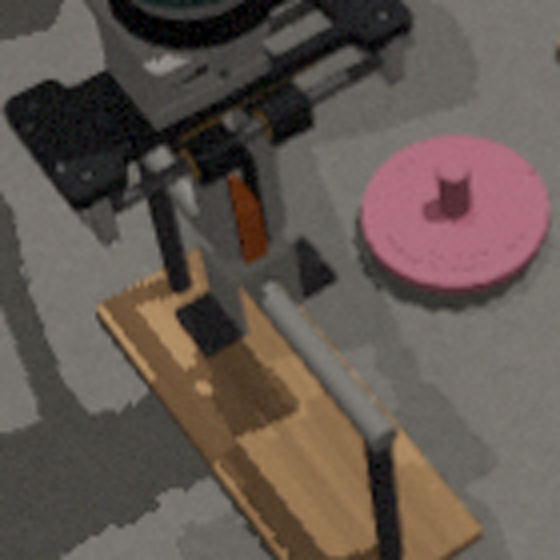

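Both pictures show the guard straddling the bar with a foot on each side. In the side picture the near foot is at about crop (313,310). I'll lower it gently onto the bar.

Emit:
move_arm --commands '[[1, [0, 0, 3], [0, 0, 0]], [1, [0, 0, 6], [0, 0, 0]], [1, [0, 0, 7.5], [0, 0, 0]], [1, [0, 0, 8.5], [0, 0, 0]], [1, [0, 0, 8.5], [0, 0, 0]]]'

```text
time: 7.7
position: [0.5533, -0.1641, 0.1709]
tool_rot: [3.141, -0.0, 2.995]
wrist_force: [0.5, -0.0, -1.8]
gripper_width: 0.014
```

Emit:
move_arm --commands '[[1, [0, 0, 1], [0, 0, 0]], [1, [0, 0, 2], [0, 0, 0]], [1, [0, 0, 2.5], [0, 0, 0]]]'

```text
time: 8.07
position: [0.5534, -0.1641, 0.1691]
tool_rot: [-3.141, 0.001, 2.995]
wrist_force: [-1.4, 0.2, 5.1]
gripper_width: 0.0135
```

Emit:
move_arm --commands '[[0.3, [0, 0, -0.5], [0, 0, 0]], [0, [0, 0, -0.5], [0, 0, 0]], [0, [0, 0, -0.5], [0, 0, 0]], [-0.2, [0, 0, -0.5], [0, 0, 0]], [-0.2, [0, 0, -0.5], [0, 0, 0]], [-0.2, [0, 0, -0.5], [0, 0, 0]]]'

```text
time: 8.82
position: [0.5533, -0.1641, 0.1689]
tool_rot: [3.141, -0.0, 2.995]
wrist_force: [0.3, -0.4, 0.4]
gripper_width: 0.0563
```

```bash
python3 - <<'E'
from h import *
s=observe();print(s['wrist_force'],s['gripper_width'])
im=camera('wrist')[:,:,::-1];cv2.imwrite('pics/w6.png',im)
im=camera('side')[:,:,::-1][220:360,270:430];cv2.imwrite('pics/side6.png',cv2.resize(im,None,fx=4,fy=4))
E
```

```text
[ 0.26995677 -0.3758923   0.36981545] 0.05632286974307768
```

View pics/w6.png

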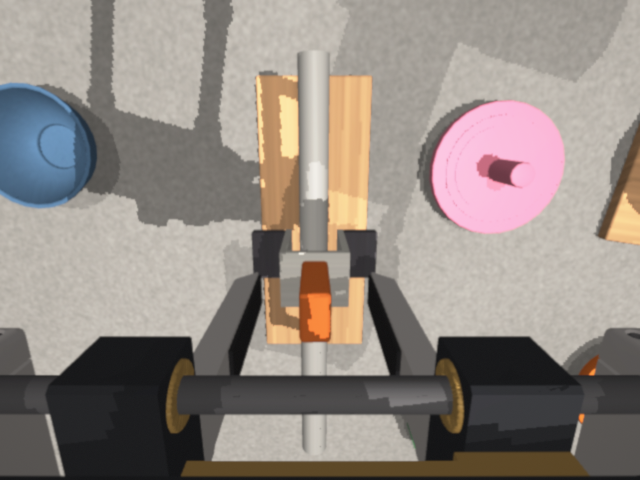

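View pics/side6.png

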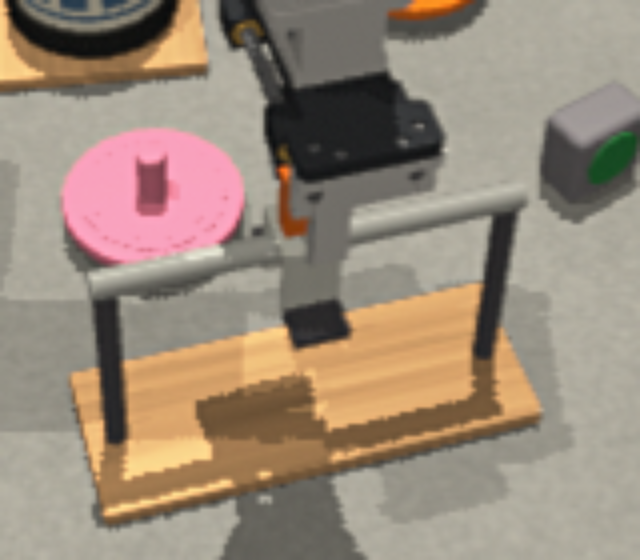

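Emit:
move_arm --commands '[[-0.4, [0, 0, -15], [0, 0, 0]], [-0.6, [0, 0, -50], [0, 0, 0]], [-1, [0, 0, -90], [0, 0, 0]], [-1, [1, 40, -91], [0, 0, 0]], [-1, [10, 95, -91], [0, 0, 0]], [-1, [20, 150, -91], [0, 0, 0]], [-1, [30, 205, -91], [0, 0, 0]], [-1, [37, 255, -91], [0, 0, 0]]]'

```text
time: 9.93
position: [0.554, 0.0955, 0.2614]
tool_rot: [3.141, 0.002, 2.995]
wrist_force: [0.9, 0.0, 0.8]
gripper_width: 0.094
```

```bash
python3 - <<'E'
from h import *
goto((.564,.2045,.23),2.92)
E
```

```text
pos [0.554  0.0955 0.2614] rot [3.1410e+00 2.0000e-03 2.9951e+00] shift [  6.1 109.3  31.5] turn [0.0006 0.002  0.0751] n 1.8225104851951703
```

Emit:
move_arm --commands '[[-1, [3, 50, 15], [0, 0, 0.04]], [-1, [6, 100, 31], [0, 0.002, 0.075]], [-1, [6, 109, 31], [0, 0.002, 0.075]], [-1, [6, 109, 31], [0, 0.002, 0.075]]]'

```text
time: 10.42
position: [0.5644, 0.2024, 0.2298]
tool_rot: [-3.141, -0.001, 2.921]
wrist_force: [-0.4, -0.3, 0.0]
gripper_width: 0.0942
```

```bash
python3 - <<'E'
from h import *
goto((.564,.2045,.23),2.92)
s=observe();im=camera('wrist')[:,:,::-1];cv2.imwrite('pics/w7.png',im)
print(proj('wrist',[[.564,.2045,.145],[.564,.2045,.105]],s))
im=camera('scene')[:,:,::-1];cv2.imwrite('pics/scene7.png',im)
im=camera('side')[:,:,::-1];cv2.imwrite('pics/side7.png',im)
E
```

```text
pos [0.5644 0.2024 0.2298] rot [-3.1413e+00 -8.0000e-04  2.9213e+00] shift [ 0.8  2.  -0.2] turn [-0.0003 -0.0008  0.0013] n 0.03458106859528667
[[316.77885136 239.81317438]
 [316.44919526 226.74916637]]
```

View pics/w7.png

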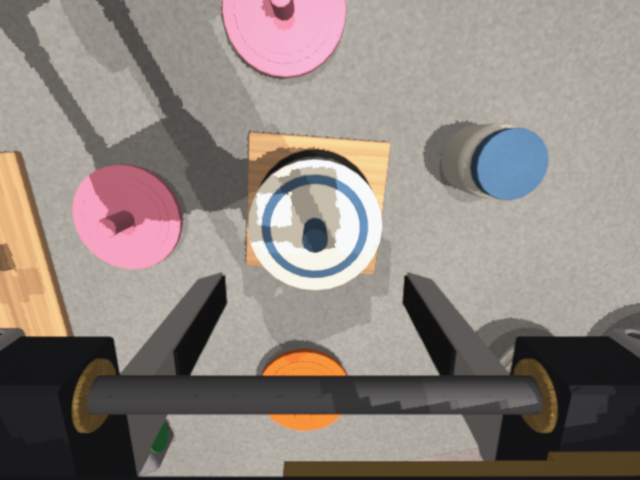

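View pics/scene7.png

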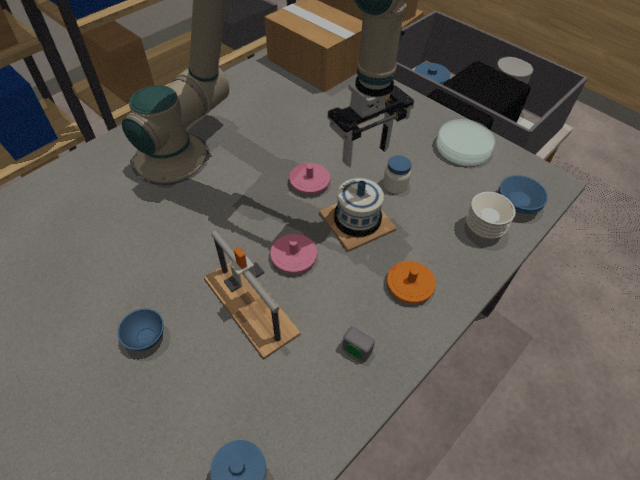

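View pics/side7.png

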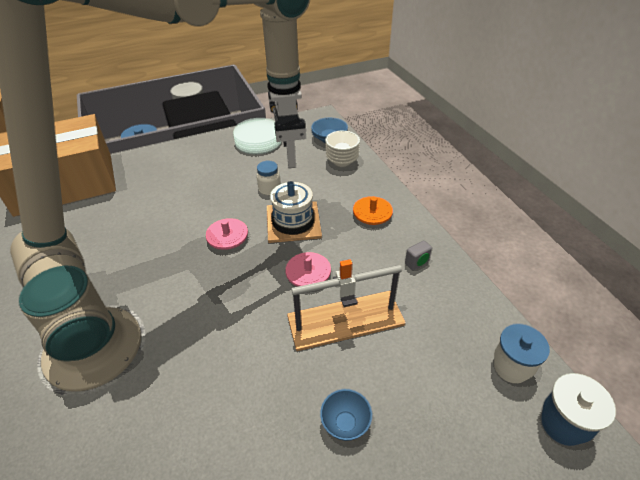

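```bash
python3 - <<'E'
from h import *
im=cv2.imread('pics/w7.png')[150:300,240:390];cv2.imwrite('pics/w7c.png',cv2.resize(im,(600,600),interpolation=cv2.INTER_CUBIC))
E
```

```text
(no output)
```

View pics/w7c.png

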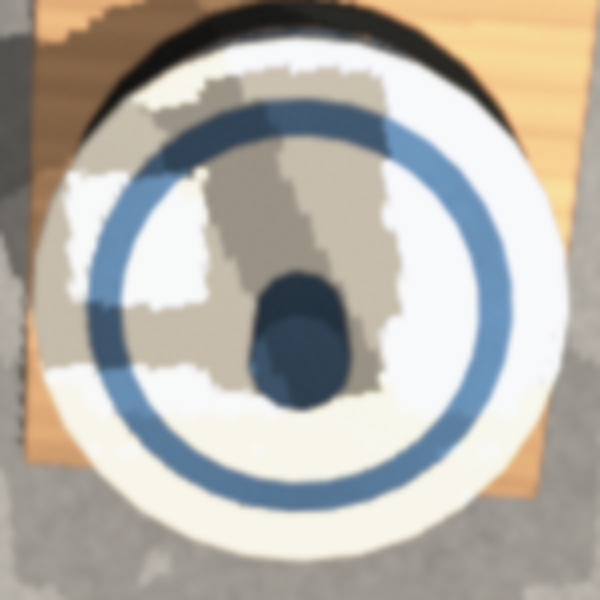

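The knob top is centred at crop (300,362), which is full-picture (315,240). That is about 0.5 mm off the finger midline, so I'll descend straight down.

Emit:
move_arm --commands '[[-1, [0.4, 0.7, 30], [0, 0, 0]], [-1, [0.4, 0.7, 75], [0, 0, 0]], [-1, [0.4, 0.7, 105], [0, 0, 0]], [-1, [0.4, 0.7, 117], [0, 0, 0]], [-1, [0.4, 0.7, 117], [0, 0, 0]]]' --newtons 50

```text
time: 11.2
position: [0.5638, 0.2023, 0.1121]
tool_rot: [-3.141, -0.002, 2.919]
wrist_force: [0.7, 0.5, 0.8]
gripper_width: 0.0942
```

Emit:
move_arm --commands '[[0.3, [0, 0, 0], [0, 0, 0]], [0.6, [0, 0, 0], [0, 0, 0]], [1, [0, 0, 0], [0, 0, 0]], [1, [0, 0, 0], [0, 0, 0]], [1, [0, 0, 0], [0, 0, 0]], [1, [0, 0, 0], [0, 0, 0]], [1, [0, 0, 0], [0, 0, 0]], [1, [0, 0, 0], [0, 0, 0]]]' --newtons 50

```text
time: 12.2
position: [0.5635, 0.203, 0.112]
tool_rot: [-3.141, -0.002, 2.92]
wrist_force: [0.7, 0.4, -0.2]
gripper_width: 0.0191
```

Emit:
move_arm --commands '[[1, [0, 0, 0], [0, 0, 0]], [1, [0, 0, 0], [0, 0, 0]], [1, [0, 0, 0], [0, 0, 0]]]' --newtons 50

```text
time: 12.58
position: [0.5635, 0.203, 0.1119]
tool_rot: [-3.141, -0.002, 2.92]
wrist_force: [-0.1, -0.7, -0.1]
gripper_width: 0.0193
```

Emit:
move_arm --commands '[[1, [0, 0, -1], [0, 0, 0]], [1, [0, 0, -2], [0, 0, 0]], [1, [0, 0, -3], [0, 0, 0]], [1, [0, 0, -4], [0, 0, 0]]]'

```text
time: 13.08
position: [0.563, 0.203, 0.1149]
tool_rot: [-3.141, -0.004, 2.92]
wrist_force: [1.8, 0.5, -8.8]
gripper_width: 0.0191
```

Emit:
move_arm --commands '[[1, [0, 0, -1], [0, 0, 0]], [1, [0, 0, -2], [0, 0, 0]], [1, [0, 0, -3], [0, 0, 0]], [1, [0, 0, -4], [0, 0, 0]], [1, [0, 0, -5], [0, 0, 0]]]'

```text
time: 13.7
position: [0.5636, 0.203, 0.1217]
tool_rot: [3.142, -0.001, 2.92]
wrist_force: [-1.0, -1.5, 0.4]
gripper_width: 0.0189
```

Emit:
move_arm --commands '[[1, [0, 0, 0], [0, 0, 0]], [1, [0, 0, 0], [0, 0, 0]]]'

```text
time: 13.95
position: [0.5636, 0.203, 0.1213]
tool_rot: [-3.141, -0.002, 2.92]
wrist_force: [-1.0, -1.6, 2.4]
gripper_width: 0.0191
```

```bash
python3 - <<'E'
from h import *
s=observe();print(s['wrist_force'],s['gripper_width'],s['position'],s['tool_rot'])
a=[]
for n,(x,y) in (('scene',(358,205)),('side',(292,200))):
  im=camera(n)[:,:,::-1][y-50:y+50,x-50:x+50];a.append(cv2.resize(im,(390,390),interpolation=cv2.INTER_CUBIC))
cv2.imwrite('pics/c8.png',np.hstack(a))
im=camera('wrist')[:,:,::-1];cv2.imwrite('pics/w8.png',im)
E
```

```text
[-0.95466415 -1.63804396  2.44681442] 0.019052305895676726 [0.56361521 0.20297201 0.12131672] [-3.14148744e+00 -1.68587969e-03  2.91981075e+00]
```

View pics/c8.png

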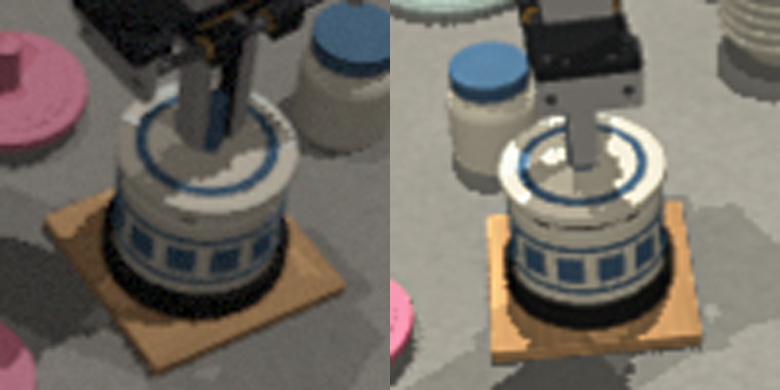

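View pics/w8.png

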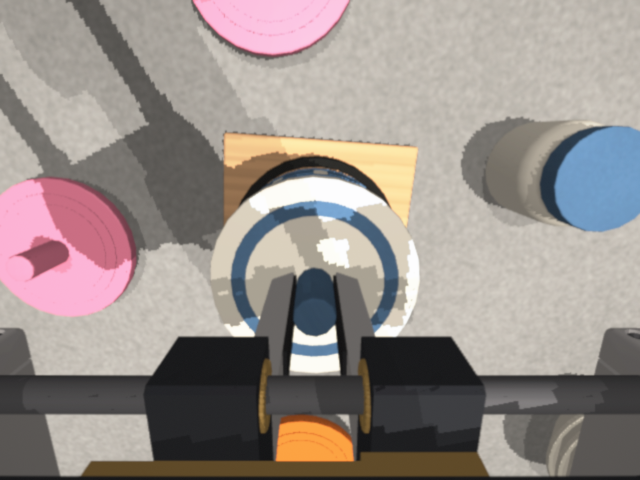

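Emit:
move_arm --commands '[[1, [0, 0, -3], [0, 0, 0]], [1, [0, 0, -6], [0, 0, 0]], [1, [0, 0, -9], [0, 0, 0]], [1, [0, 0, -10.6], [0, 0, 0]], [1, [0, 0, -10.6], [0, 0, 0]], [1, [0, 0, -10.6], [0, 0, 0]]]'

```text
time: 14.85
position: [0.5636, 0.2031, 0.1315]
tool_rot: [-3.142, -0.002, 2.92]
wrist_force: [0.8, -0.8, -3.0]
gripper_width: 0.0193
```

```bash
python3 - <<'E'
from h import *
s=observe();print(s['wrist_force'],s['gripper_width'],s['position'],s['tool_rot'])
a=[]
for n,(x,y) in (('scene',(358,200)),('side',(292,195))):
  im=camera(n)[:,:,::-1];cv2.imwrite(f'pics/{n}9.png',im);im=im[y-50:y+50,x-50:x+50];a.append(cv2.resize(im,(390,390),interpolation=cv2.INTER_CUBIC))
cv2.imwrite('pics/c9.png',np.hstack(a))
im=camera('wrist')[:,:,::-1];cv2.imwrite('pics/w9.png',im)
# predicted lid bottom-edge & rim outlines
th=np.linspace(0,2*np.pi,90)
for n,(x,y) in (('scene',(358,200)),('side',(292,195))):
  im=cv2.imread(f'pics/{n}9.png')[y-50:y+50,x-50:x+50];im=cv2.resize(im,(600,600),interpolation=cv2.INTER_CUBIC)
  for z,r,c in((.115,.058,(0,0,255)),(.125,.058,(0,255,255)),(.095,.055,(0,255,0))):
    p=proj(n,np.c_[.5635+r*np.cos(th),.203+r*np.sin(th),np.full(90,z)]);p=((p-[x-50,y-50]+.5)*6-.5).astype(np.int32);cv2.polylines(im,[p],True,c,1)
  cv2.imwrite(f'pics/{n}9o.png',im)
E
```

```text
[ 0.777632   -0.7917306  -3.01918843] 0.019271088735434046 [0.56355291 0.20308411 0.13150684] [-3.14158354e+00 -2.08450182e-03  2.91978254e+00]
```

View pics/c9.png

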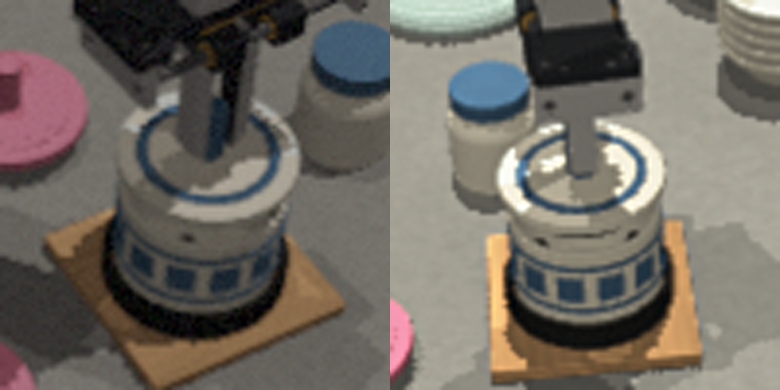

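View pics/side9o.png

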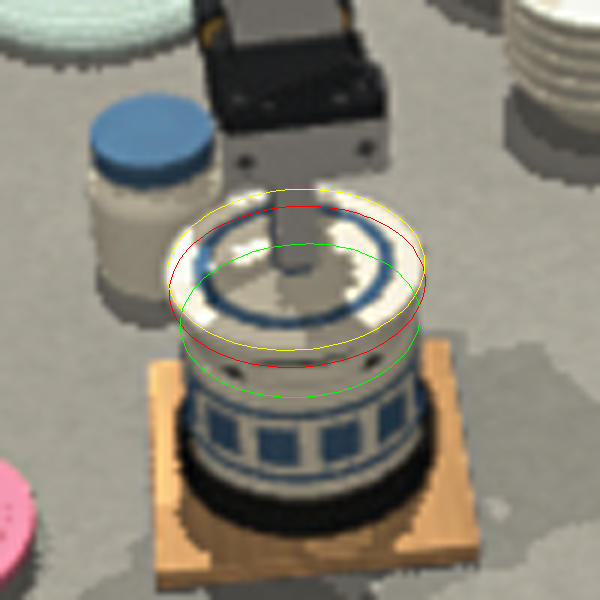

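View pics/scene9o.png

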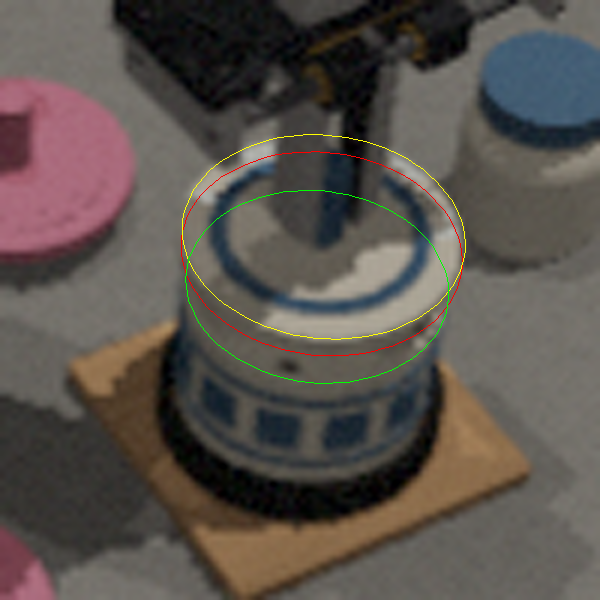

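View pics/w9.png

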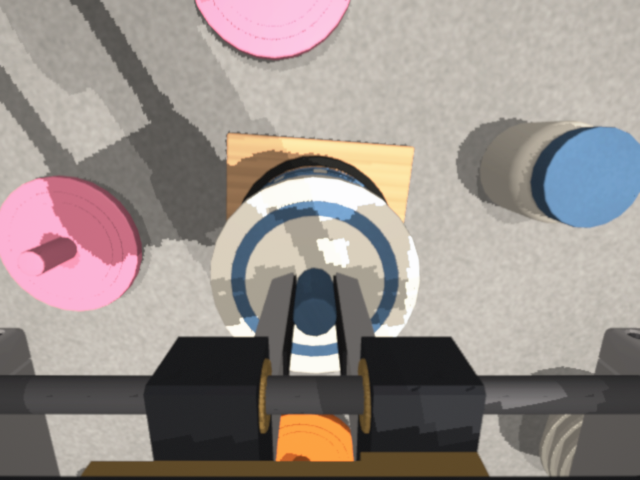

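```bash
python3 - <<'E'
from h import *
s=observe();im=cv2.imread('pics/w9.png')
# predicted outline for lid top at nominal height (TCP z-0.007 in slip-free) and +-3mm
th=np.linspace(0,2*np.pi,181)
p0=s['position'];crop=im[160:385,200:430];S=2.6
for k in(0,):
  o=cv2.resize(crop,None,fx=S,fy=S,interpolation=cv2.INTER_CUBIC)
  for dz,c in((0.0,(0,0,255)),(-.004,(0,255,0))):
   for r in (.058,):
    p=proj('wrist',np.c_[p0[0]+r*np.cos(th),p0[1]+r*np.sin(th),np.full(181,.125+dz)],s)
    cv2.polylines(o,[((p-[200,160]+.5)*S-.5).astype(np.int32)],True,c,1)
    print(dz,p.min(0),p.max(0))
cv2.imwrite('pics/w9o.png',o)
E
```

```text
0.0 [208.69076035 175.24159833] [419.59193794 371.76639692]
-0.004 [210.67763547 174.39200169] [417.60121655 367.62151575]
```

View pics/w9o.png

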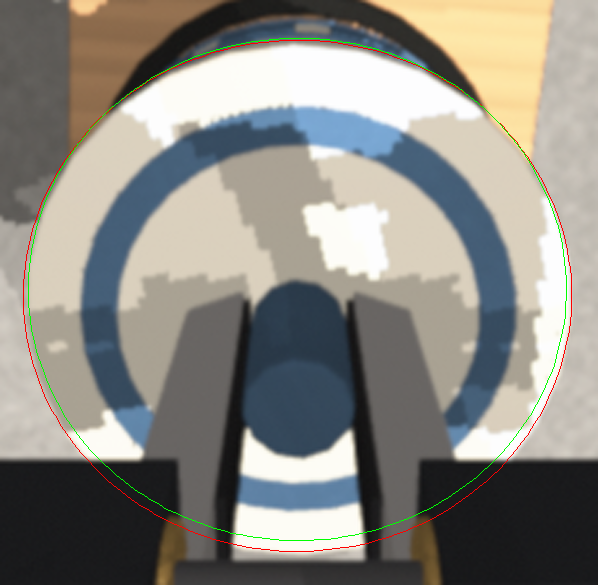

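```bash
python3 - <<'E'
from h import *
def ringw(imname,cx,row,lo,hi):
    im=cv2.imread(imname).astype(int)
    out=[]
    for r in row:
        d=im[r,:,0]-im[r,:,2]   # blueness
        xs=[x for x in range(lo,hi) if d[x]>22]
        out.append((r,xs[0],xs[-1]) if xs else None)
    return out
print(ringw('pics/w7.png',0,range(216,236,3),255,378))
print(ringw('pics/w8.png',0,range(262,292,3),216,414))
print(ringw('pics/w9.png',0,range(262,292,3),216,414))
# model: widths for circle r at TCP pose
from types import SimpleNamespace as N
def width(r,c,z,tcpz):
    s=dict(position=np.array([.5636,.203,tcpz]),tool_rot=np.array([np.pi,0,2.92]))
    th=np.linspace(0,2*np.pi,721);p=proj('wrist',np.c_[.5636+r*np.cos(th),.203+r*np.sin(th),np.full(721,z)],s)
    return np.ptp(p[:,0])
for r in(.045,.046,.047,.0475): print(r,width(r,0,.105,.2298),[ (dz,round(width(r,0,.125+dz,.1315),1)) for dz in(0,-.002,-.004)])
E
```

```text
[(216, 262, 367), (219, 262, 367), (222, 262, 367), (225, 262, 367), (228, 262, 368), (231, 263, 367), (234, 263, 367)]
[(262, 233, 395), (265, 233, 396), (268, 232, 396), (271, 232, 397), (274, 232, 397), (277, 232, 397), (280, 232, 397), (283, 232, 397), (286, 232, 396), (289, 233, 396)]
[(262, 233, 395), (265, 233, 396), (268, 232, 396), (271, 232, 397), (274, 232, 397), (277, 232, 397), (280, 232, 397), (283, 232, 397), (286, 232, 397), (289, 233, 396)]
0.045 104.36051965680599 [(0, np.float64(163.5)), (-0.002, np.float64(161.9)), (-0.004, np.float64(160.4))]
0.046 106.68294269712703 [(0, np.float64(167.1)), (-0.002, np.float64(165.5)), (-0.004, np.float64(164.0))]
0.047 109.00550151865212 [(0, np.float64(170.7)), (-0.002, np.float64(169.1)), (-0.004, np.float64(167.5))]
0.0475 110.16683169273801 [(0, np.float64(172.6)), (-0.002, np.float64(170.9)), (-0.004, np.float64(169.3))]
```

View pics/scene9.png

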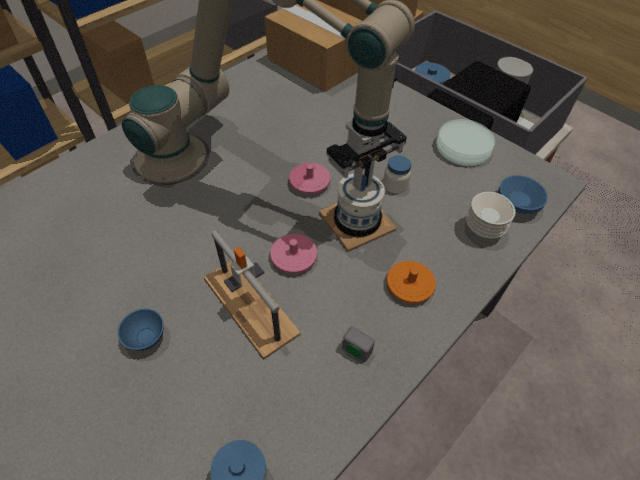

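Emit:
move_arm --commands '[[1, [0, 0, -0.3], [0, 0, 0]], [1, [0, 0, -0.3], [0, 0, 0]], [1, [0, 0, -0.3], [0, 0, 0]], [1, [0, 0, -0.3], [0, 0, 0]]]'

```text
time: 15.5
position: [0.5636, 0.2031, 0.1319]
tool_rot: [-3.142, -0.002, 2.92]
wrist_force: [-0.6, 0.7, -2.7]
gripper_width: 0.019
```

The scene picture shows the guard astride the bar at (243,262). The bowl (142,330), jar (397,172) and tape (358,343) are where they started.

```bash
python3 -c "
from rig import *
print(hand_in())"
```

```text
the job is handed in; nothing more can be done
None
```

The job is handed in at about 15.5 s: the guard hangs astride the rail's bar, and the gripper is still holding the lid level about 20 mm above the rim.

- **Guard:** I lifted it off the lid, lowered it onto the bar within a few millimetres of the middle (light contact, about 5 N) and let it go. Later pictures show it hanging upright with a foot on each side.
- **Lid:** I gripped the knob at 50 N and pulled in 1 mm steps. The last reading before it came free was 8.8 N; it snapped between readings, so I don't have the peak. After the snap the tool was about 9 mm up, then I raised it slowly the rest of the way.
- **Last checks:** the tool had risen 20.0 mm, the blue ring's width showed no slip in the grip within about 1 mm, tool tilt was about 0.1°, and the hanging load was 2.7 N, which matches the lid's weight. The bowl, jar and tape had not moved in the last scene picture.
- **Disagreements:**
  - Just after the snap the wrist force briefly read +2.4 N upward, probably the nubs or sensor noise; it was gone once the lid was clear.
  - The lid's outer edge in the wrist picture fitted about 4 mm lower than expected. I put that down to edge rounding and calibration, because the ring check agreed.

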